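# Reload the clip magazine of the bag closer

## Task

Load the full-length stick of bag clips (not the short used stub) into the clip magazine: with the stick lying level over the channel, press one end gently against the spring follower until the other end clears the nose, lower it until it lies fully down in the channel held between follower and nose, and let go. Then slide the cover rail fully home over it. Never press the stick hard into the magazine or ram the spring solid (stay under 25 N), and leave the stub where it is.

Things in the scene. Friction and masses are not known exactly. Their poses are not given: they have to be found in the camera images.
- clip_stick: Full stick of U-shaped aluminium bag clips, one rigid bar 90 long (its x), 16 wide (its y), 32 tall (its z); about 0.1 kg. Stands upright, open side down, on the worktop. Origin at the centre of its underside; either end may go to the follower.
- clip_stub: Used-up stub of the same clips, 40 long, otherwise the same section and axes. Leave it alone (it may not move more than 20 mm). Stick and stub may have swapped places.
- magazine_foot: Fixed steel foot plate 290 x 84 x 8 with the clip magazine on it. Origin on the worktop below the channel's centre line; x along the channel, from nose (-x) to spring (+x), z up. Channel, nose, follower, housing and rail are one unit, clamped on the foot at an unknown place up to 20 mm either way along x, not in any reading (seen, or felt at the follower); 'nominal' = mid-range.
- cover_rail (a joint): Opening of the cover rail, m: 0 = fully home, up to 0.09 = drawn back to +x over the spring housing. Slides along the foot's x with about 3 N friction; stays where left; hard stop when home. A flat steel bar 20 wide, underside 34 and top 39 above the channel floor, front edge 17 to -x of channel_mid when home; passes 2 over a loaded stick, strikes one that is not down.
- channel_mid (a point): Nominal centre of a loaded stick's underside, on the channel floor, 24 above the worktop; foot's axes. Channel: 19 wide between walls 10 high; flared lips on them up to 16 above the floor, about 27 wide at the mouth. Gripping a stick at its middle, keep the fingertips over 17 above the floor to clear the lips. A stick left leaning is pressed flat from above.
- nose_nominal (a point): Foot of the nose's inner face (nominal), on the channel floor, 45 to -x of channel_mid. The nose is a cross bar 6 high above the floor and 8 thick that ends the channel. Until the last step the stick is carried level over it, underside 7 to 12 above the floor.
- follower_nominal (a point): Foot of the follower's face at rest (nominal), on the channel floor, 25 to +x of channel_mid. Follower: plate 17 wide, 27 high, on a spring that pushes it to -x: 4 N at first, 0.2 N more per mm, solid after 25. A stick's end that meets it at rest must push it back 20 to 25 for the other end to clear the nose; aim for 22 to 23 past first touch, then lower.
- handle_nominal (a point): Where the centre of the top of the rail's handle lies when the rail is home (nominal): 8 to +x of channel_mid, 61 above the channel floor. The handle is a black block 20 long (x), 16 wide (y), 22 tall, on the rail; it lies farther to +x by the rail's opening (and by the unit's offset). Housing behind: from 67 to 167 to +x of channel_mid, 43 above the floor.

How it is judged:
On the way:
1. the full stick lies level and fully down in the channel, between nose and follower, while the rail is still drawn back (height (world z) of clip_stick between 0.022 and 0.0268 m and angle between clip_stick's own z axis and vertical below 0.1 rad and angle between the x axis of clip_stick and the x axis of magazine_foot, either way round below 0.07 rad and x of clip_stick in the frame of magazine_foot between -0.024 and 0.03 m and y of clip_stick in the frame of magazine_foot between -0.004 and 0.004 m and value of joint cover_rail above 0.06 m), for 0.2 s.
At the end, for the whole second after the job is handed in: The full stick is at rest in the channel between nose and follower: level within 0.1 rad, underside within 2.8 mm of the channel floor and 4 mm of the centre line, aligned within 0.07 rad, centre within 24 mm of the foot's origin along the channel; the rail is home within 4 mm (height (world z) of clip_stick between 0.022 and 0.0268 m and angle between clip_stick's own z axis and vertical below 0.1 rad and angle between the x axis of clip_stick and the x axis of magazine_foot, either way round below 0.07 rad and x of clip_stick in the frame of magazine_foot between -0.024 and 0.024 m and y of clip_stick in the frame of magazine_foot between -0.004 and 0.004 m and linear speed of clip_stick below 0.01 m/s and value of joint cover_rail below 0.004 m); the robot touches nothing.
It fails at once if the stick presses on the magazine (channel, nose, follower, rail) with more than 45 N summed over all its contacts, of which the closed spring makes 16 N (contact force between clip_stick and magazine_foot above 45 N).
It fails at once if the used stub is moved more than 20 mm (distance of clip_stub from where it was at the start of the episode above 0.02 m).
It also fails if it takes over 58 s, if anything falls off the work surface, if the arm or the gripper's body presses on something with over 40 N, if the wrist force passes 120 N, or if a joint passes its speed limit or range.

## Robot

A 6-joint arm with a two-finger parallel gripper is mounted at the origin on a cart in front of the work surface, level with it; the furniture and walls round the work are solid. World frame = base frame: x ahead of the robot, y to its left, z up, the work surface at z = 0. Lengths are in m, angles in rad, forces in N, time in s.
With the tool pointing down it reaches from about 0.25 to 0.775 m from the base axis. Payload 4 kg.
Tool frame: the origin (TCP) lies midway between the tips of the shut fingers; the grasp point (between the pads) lies 19 mm behind it; z points along the fingers, y is the line along which they close (so a half turn about z gives the same grasp; the last joint's range is limited). The gripper opens to 94 mm and grips with 3 to 60 N. Pads are 16 mm wide; open, the fingers measure 119 mm over their backs; the gripper's body (75 mm by 177 mm) begins 78 mm behind the grasp point.
Start: joints at [-1.234, 0.087, 1.371, -0, 1.684, -0.103], TCP at [0.234, -0.498, 0.206] pointing down, gripper open.
Joint ranges: [-3.1, 3.1], [-0.76, 2.03], [0.27, 2.55], [-1.08, 4.22], [0.17, 2.65], [-2.57, 2.57]. Speed limits (rad/s): [2.79, 2.79, 3.14, 3.14, 3.14, 3.14].

## Interface

Orientations are given as [roll, pitch, yaw] about the fixed x, y, z axes, in that order (R = Rz(yaw) Ry(pitch) Rx(roll)).
In Python, from bench import robot gives the robot as it stands.
- The arm moves only by the tool servo_tool, never from a script. Its argument "moves" is a list of rows, each a list of 5 numbers: the shift along the tool's x, y, z in units of 25 mm (1.0 is 25 mm), then the turn about the tool's z in units of 6 degrees (1.0 is 6 degrees), then the closure, from 0 (fully open) to 1 (shut). In form: [[dx, dy, dz, yaw, gripper], ...]. A call has 1 to 10 rows; each row is the pose to reach, as a shift and turn from the pose commanded when the call began, along the tool's axes at that moment; what a row does not reach only later rows make up. A row lasts 1/12 s, in which the tool goes at most 41.7 mm and 7.16 degrees, less where a joint would pass 70% of its speed; a pose out of reach is approached as far as the arm can. A call with a gripper value outside its range is refused whole. The fingers move at their own pace and stop on an object; the grip force is fixed at half the most. Time passes only in rows, so rows that repeat a pose let the fingers close. It gives the time, the measured TCP pose, the force, the opening and the grip force at its end, in the units of the state.
- robot.get_obs(): the state, without advancing time (a new reading comes with each control period).
- robot.snapshot(name): name is "scene" or "side" or "wrist"; returns a dict with "image" (420x560x3 uint8, blue, green, red), "fx", "fy", "cx", "cy" (pixels), "eye" and "orientation" of the camera in the world; the wrist camera has in their place "T_tool_cam" (4x4, takes a point from camera to tool coordinates, whose origin is the TCP and whose axes are the flange's). Camera axes: x right, y down, z forward; pixel columns grow to the right and rows downward; lengths in m; the calibration is good to about 2 mm. A picture is of the moment at which its call begins: read the wrist's pose just before it. There is no depth.
- robot.close_job(): hands the job in; it is judged then, once.
The state is a dict: "time": time; "joint_positions": joint angles; "qvel": joint speeds; "joint_torque": joint torques, N m; "tool_pos": TCP position; "ee_rot": TCP orientation; "wrist_force": force on the tool from outside, world axes, zero at the start; "wrist_torque": the same for the moment, N m; "width": finger opening in m; "finger_force": force on a finger pad.
Only numpy, scipy, OpenCV 4.12 (cv2) and the standard library are available. Lean on these libraries where they do the work, as an engineer would, in place of code of your own. Each camera call takes 0.05 s, during which the arm holds its last target. There are 200 camera calls.

## Working session

There is one attempt and no reset: what is moved stays moved. The work goes in short steps, Python scripts to look and compute and a tool call to move; the robot and the scene stay as the last step left them, time stands still between calls to the robot, and variables do not carry over. Pictures are saved under pics/ and viewed, at most 10 in all, crops included, and the job is handed in when it is done.

Besides the shell and the picture viewer there is one more tool, called after ">>>" by a JSON object that holds its "api" and its "payload", one argument or row to a line. servo_tool: Moves the arm, as the interface text tells. Its arguments: {"type":"object","properties":{"moves":{"type":"array"}},"required":["moves"]}

```bash
mkdir -p pics
cat > h.py <<'E'
import numpy as np,cv2
from scipy.spatial.transform import Rotation as R
from bench import robot
def rot(o):
    o=np.array(o,float)
    return o if o.shape==(3,3) else (R.from_quat(o).as_matrix() if o.size==4 else R.from_euler('xyz',o).as_matrix())
def cam(name):
    o=robot.get_obs(); s=robot.snapshot(name)
    if name=='wrist':
        T=np.eye(4);T[:3,:3]=rot(o['ee_rot']);T[:3,3]=o['tool_pos'];T=T@np.array(s['T_tool_cam'])
    else:
        T=np.eye(4);T[:3,:3]=rot(s['orientation']);T[:3,3]=s['eye']
    return s['image'],(s['fx'],s['fy'],s['cx'],s['cy']),T
def onplane(u,v,z,K,T):
    d=T[:3,:3]@np.array([(u-K[2])/K[0],(v-K[3])/K[1],1]); return T[:3,3]+d*(z-T[2,3])/d[2]
def proj(p,K,T):
    q=T[:3,:3].T@(np.array(p)-T[:3,3]); return K[0]*q[0]/q[2]+K[2],K[1]*q[1]/q[2]+K[3]
def save(name,f):
    im,K,T=cam(name); cv2.imwrite(f'pics/{f}.png',im); np.savez(f'pics/{f}.npz',K=K,T=T)
def load(f):
    d=np.load(f'pics/{f}.npz'); return d['K'],d['T']
E
python3 - <<'E'
from h import *
s=robot.snapshot('scene');print({k:v for k,v in s.items() if k!='image'})
print(robot.get_obs())
for n in ('scene','side','wrist'): save(n,n+'0')
a=cv2.imread('pics/scene0.png');b=cv2.imread('pics/side0.png')
E
```

```text
{'fx': 463.17755378614476, 'fy': 463.17755378614476, 'cx': 288.0171942620259, 'cy': 203.0465661907997, 'eye': array([0.15505049, 0.71645509, 0.46520545]), 'orientation': array([-2.05656833,  0.01321773, -2.65416129])}
{'time': 0.05, 'joint_positions': array([-1.23412856e+00,  8.79421715e-02,  1.37220700e+00, -2.58517980e-05,
        1.68361936e+00, -1.03111087e-01]), 'qvel': array([ 9.02608807e-04, -1.86458573e-04, -1.53252013e-03,  1.55701343e-04,
        8.70586611e-05, -8.64025622e-04]), 'joint_torque': array([ 1.92232576e-03, -3.41540337e+01, -3.03594768e+01,  7.20443227e-02,
        3.04852612e-02, -8.96290317e-05]), 'tool_pos': array([ 0.23395855, -0.49715871,  0.20433518]), 'ee_rot': array([-3.13942569e+00, -1.98402401e-04,  4.39775759e-01]), 'wrist_force': array([ 0.3274869 , -0.31766004, -0.51865742]), 'wrist_torque': array([ 0.01251777,  0.03181233, -0.00606258]), 'finger_force': 0.0, 'width': 0.09381755628914089}
```

View pics/scene0.png

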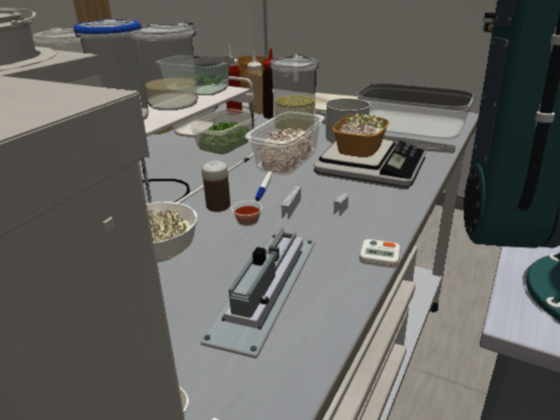

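View pics/side0.png

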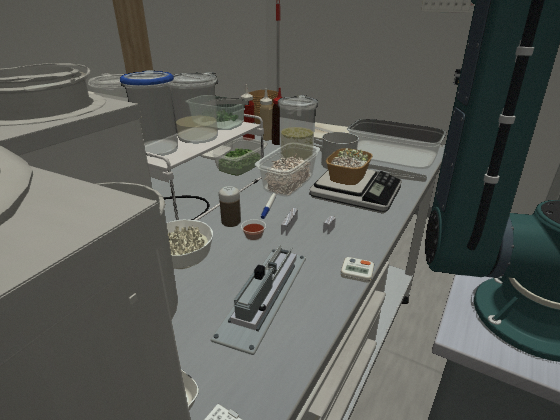

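The scene and side views show the full stick at about (290,200) in the scene image and the stub at (341,202). The magazine foot has corners near (209,340), (254,348), (313,240) and (277,233). The black handle is at (259,256).

Run:
```python
from h import *
a=cv2.imread('pics/scene0.png')[180:360,200:360]
cv2.imwrite('pics/c1.png',cv2.resize(a,None,fx=3.3,fy=3.3,interpolation=cv2.INTER_CUBIC))
for f,pts in (('scene0',dict(stA=(283,214,0),stB=(299,198,0),sb=(341,208,0),c1=(207,337,.008),c2=(254,349,.008),c3=(314,240,.008),c4=(278,233,.008),h=(259,250,.085))),('side0',dict(stA=(283,233,0),stB=(296,216,0),c1=(214,338,.008),c2=(252,347,.008),c3=(306,255,.008),c4=(275,249,.008),h=(260,267,.085)))):
    K,T=load(f); print(f)
    for k,(u,v,z) in pts.items(): print(k,onplane(u,v,z,K,T).round(4))
```

```text
scene0
stA [ 0.5598 -0.0119  0.    ]
stB [ 0.5627 -0.091   0.    ]
sb [ 0.463  -0.0892  0.    ]
c1 [0.4813 0.3511 0.008 ]
c2 [0.4123 0.3404 0.008 ]
c3 [0.4553 0.0611 0.008 ]
c4 [0.5263 0.0694 0.008 ]
h [0.4656 0.2329 0.085 ]
side0
stA [ 0.5542 -0.0027  0.    ]
stB [ 0.5669 -0.0946  0.    ]
c1 [0.4814 0.3579 0.008 ]
c2 [0.4136 0.34   0.008 ]
c3 [0.4559 0.0605 0.008 ]
c4 [0.5293 0.0769 0.008 ]
h [0.4662 0.2325 0.085 ]
```

View pics/c1.png

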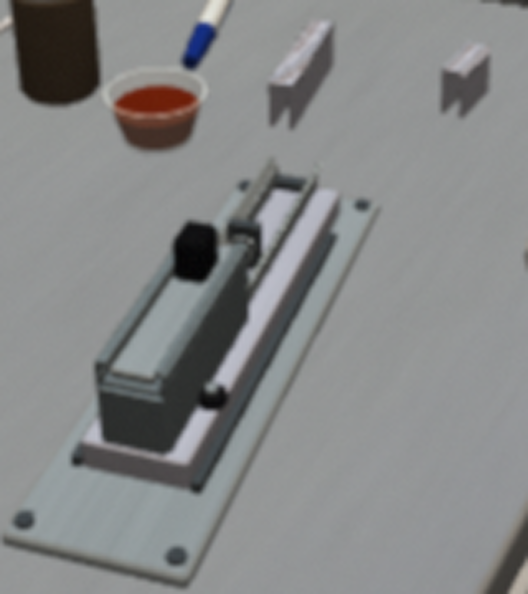

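>>> {"api": "servo_tool", "payload": {
  "moves": [
    [12, -9, -3, -11, 0],
    [12, -9, -3, -11, 0],
    [12, -9, -3, -11, 0],
    [12, -9, -3, -11, 0],
    [12, -9, -3, -11, 0],
    [12, -9, -3, -11, 0],
    [12, -9, -3, -11, 0],
    [12, -9, -3, -11, 0],
    [12, -9, -3, -11, 0],
    [12, -9, -3, -11, 0]
  ]
}}

```text
time: 1.03
tool_pos: [0.412, -0.1616, 0.2822]
ee_rot: [3.138, -0.001, 1.603]
wrist_force: [-0.2, -0.9, -0.5]
width: 0.0937
finger_force: 0.0
```

>>> {"api": "servo_tool", "payload": {
  "moves": [
    [8, 3.6, -2, -1, 0],
    [8, 3.6, -2, -1, 0],
    [8, 3.6, -2, -1, 0],
    [8, 3.6, -2, -1, 0],
    [8, 3.6, -2, -1, 0],
    [8, 3.6, -2, -1, 0],
    [8, 3.6, -2, -1, 0],
    [8, 3.6, -2, -1, 0]
  ]
}}

```text
time: 1.7
tool_pos: [0.4957, 0.0354, 0.3299]
ee_rot: [-3.14, 0.001, 1.697]
wrist_force: [0.2, -1.3, -0.6]
width: 0.0943
finger_force: 0.0
```

Run:
```python
from h import *
save('wrist','w1'); print(robot.get_obs()['tool_pos'],load('w1')); 
K,T=load('w1')
a=cv2.imread('pics/w1.png'); cv2.imwrite('pics/w1b.png',cv2.resize(a,(800,600),interpolation=cv2.INTER_CUBIC))
```

```text
[0.49541449 0.03463859 0.32983569] (array([327.26772979, 327.26772979, 280.48630361, 205.23303416]), array([[ 0.99197394,  0.12177454,  0.03403905,  0.48597786],
       [ 0.12643777, -0.95299727, -0.27533559,  0.1162103 ],
       [-0.00108974,  0.27742955, -0.96074536,  0.5081033 ],
       [ 0.        ,  0.        ,  0.        ,  1.        ]]))
```

View pics/w1b.png

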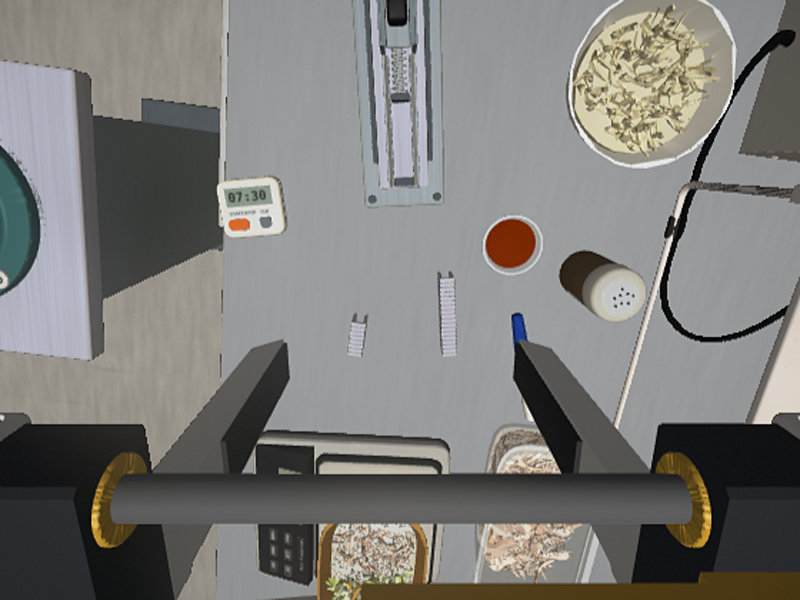

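The wrist view, at 1.43x scale, shows the magazine's nose at about (404,183) and the follower at (400,100). The stick runs from (446,276) to (449,356), and the stub is at (357,335). I'll enlarge these for exact edges.

Run:
```python
from h import *
a=cv2.imread('pics/w1.png')
m=cv2.resize(a[0:150,245:315],None,fx=4,fy=4,interpolation=cv2.INTER_CUBIC)
s=cv2.resize(a[182:257,285:345],None,fx=8,fy=8,interpolation=cv2.INTER_CUBIC)
cv2.imwrite('pics/c2.png',np.hstack([m,s]))
```

```text
(no output)
```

View pics/c2.png

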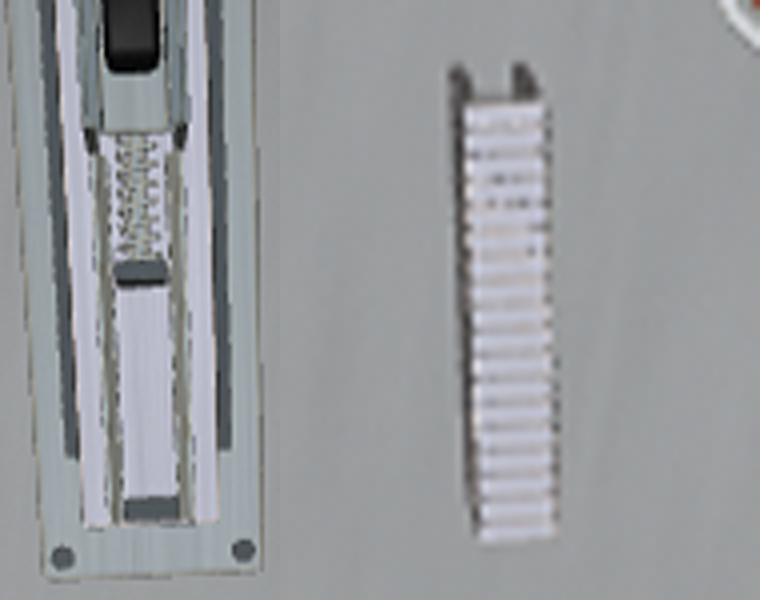

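Run:
```python
from h import *
K,T=load('w1')
S=lambda u,v:onplane((u-280)/8+285,v/8+182,.032,K,T)
M=lambda u,v,z:onplane(u/4+245,v/4,z,K,T)
c=[S(*p) for p in((465,103),(545,103),(556,538),(479,540))]
a=(c[0]+c[1])/2;b=(c[2]+c[3])/2
print('stick',a,b,(a+b)/2,np.linalg.norm(a-b),np.linalg.norm(c[0]-c[1]),np.degrees(np.arctan2(*(a-b)[1::-1])))
d={}
for n,p in dict(noseL=(124,497,.03),noseR=(179,497,.03),noseOut=(152,521,.03),folTop=(141,275,.051),folBot=(141,286,.024),foL=(5,5,.008),foBL=(43,578,.008),foBR=(262,572,.008),foR=(257,5,.008),lipLt=(95,160,.04),lipLb=(112,520,.04),lipRt=(183,160,.04),lipRb=(190,520,.04),railF=(135,130,.063),hF=(132,30,.085),hFb=(132,72,.063)).items():
    d[n]=M(*p);print(n,d[n].round(4))
for p,q in(('foBL','foL'),('foBR','foR')): v=d[q]-d[p];print(np.degrees(np.arctan2(v[1],v[0])))
l=(d['lipLt']+d['lipRt'])/2-(d['lipLb']+d['lipRb'])/2;print(np.degrees(np.arctan2(l[1],l[0])))
```

```text
stick [0.54937503 0.0020186  0.032     ] [ 0.56544288 -0.08520621  0.032     ] [ 0.55740896 -0.04159381  0.032     ] 0.08869240266431117 0.015001733660863804 100.4375506779164
noseL [0.4815 0.0971 0.03  ]
noseR [0.5008 0.0995 0.03  ]
noseOut [0.4924 0.0901 0.03  ]
folTop [0.4786 0.168  0.051 ]
folBot [0.4786 0.1676 0.024 ]
foL [0.4217 0.251  0.008 ]
foBL [0.4546 0.0628 0.008 ]
foBR [0.5362 0.0755 0.008 ]
foR [0.506  0.2617 0.008 ]
lipLt [0.4592 0.2018 0.04  ]
lipLb [0.4784 0.0892 0.04  ]
lipRt [0.4875 0.2054 0.04  ]
lipRb [0.5054 0.0926 0.04  ]
railF [0.4717 0.2075 0.063 ]
hF [0.4683 0.2285 0.085 ]
hFb [0.4688 0.2231 0.063 ]
99.90688761853758
99.23269078818184
99.32955597192594
```

>>> {"api": "servo_tool", "payload": {
  "moves": [
    [-3.34, 2.08, 5, -0.53, 0.4],
    [-3.34, 2.08, 8, -0.53, 0.4],
    [-3.34, 2.08, 10, -0.53, 0.4],
    [-3.34, 2.08, 10, -0.53, 0.4],
    [-3.34, 2.08, 10, -0.53, 0.4],
    [-3.34, 2.08, 10, -0.53, 0.4],
    [-3.34, 2.08, 10, -0.53, 0.4],
    [-3.34, 2.08, 10, -0.53, 0.4],
    [-3.34, 2.08, 10, -0.53, 0.4],
    [-3.34, 2.08, 10, -0.53, 0.4]
  ]
}}

```text
time: 2.58
tool_pos: [0.5583, -0.0419, 0.0825]
ee_rot: [3.139, 0.001, 1.75]
wrist_force: [0.7, -0.4, -0.1]
width: 0.0568
finger_force: 0.0
```

>>> {"api": "servo_tool", "payload": {
  "moves": [
    [0, 0, 1.5, 0, 0.4],
    [0, 0, 2.5, 0, 0.4],
    [0, 0, 2.5, 0, 0.4],
    [0, 0, 2.5, 0, 0.4],
    [0, 0, 2.5, 0, 0.4],
    [0, 0, 2.5, 0, 1],
    [0, 0, 2.5, 0, 1],
    [0, 0, 2.5, 0, 1],
    [0, 0, 2.5, 0, 1],
    [0, 0, 2.5, 0, 1]
  ]
}}

```text
time: 3.42
tool_pos: [0.558, -0.0409, 0.0185]
ee_rot: [3.141, 0.0, 1.752]
wrist_force: [0.1, -1.3, 0.5]
width: 0.0267
finger_force: 0.0
```

>>> {"api": "servo_tool", "payload": {
  "moves": [
    [0, 0, 0, 0, 1],
    [0, 0, 0, 0, 1],
    [0, 0, 0, 0, 1]
  ]
}}

```text
time: 3.67
tool_pos: [0.5575, -0.0409, 0.018]
ee_rot: [-3.141, -0.0, 1.752]
wrist_force: [-1.0, -0.9, 1.6]
width: 0.0155
finger_force: 29.9
```

>>> {"api": "servo_tool", "payload": {
  "moves": [
    [0, 0, -1, 0, 1],
    [0, 0, -2.5, 0, 1],
    [1.5, -0.4, -3, 0.17, 1],
    [3, -0.8, -3, 0.17, 1],
    [4.5, -1.2, -3, 0.17, 1],
    [5.6, -1.6, -3, 0.17, 1],
    [6.48, -1.61, -3, 0.17, 1],
    [6.48, -1.61, -3, 0.17, 1],
    [6.48, -1.61, -3, 0.17, 1],
    [6.48, -1.61, -3, 0.17, 1]
  ]
}}

```text
time: 4.5
tool_pos: [0.4891, 0.1106, 0.0928]
ee_rot: [-3.141, 0.001, 1.734]
wrist_force: [-0.1, 0.7, -0.5]
width: 0.0156
finger_force: 29.9
```

Run:
```python
from h import *
save('wrist','w2'); print(robot.get_obs())
a=cv2.imread('pics/w2.png'); cv2.imwrite('pics/w2b.png',cv2.resize(a[40:300,180:400],None,fx=2.3,fy=2.3,interpolation=cv2.INTER_CUBIC))
```

```text
{'time': 4.55, 'joint_positions': array([ 1.09180431e-01,  3.04570527e-02,  1.65657644e+00, -7.22878882e-04,
        1.45474129e+00, -5.31496646e-02]), 'qvel': array([-0.01246678,  0.00136006, -0.0038042 ,  0.00380072,  0.00302267,
        0.00183131]), 'joint_torque': array([ 4.76942137e-01, -3.08223295e+01, -2.92803240e+01,  1.00440073e-01,
        3.27899668e-02, -3.43736654e-03]), 'tool_pos': array([0.48925063, 0.11031562, 0.09277178]), 'ee_rot': array([-3.14137261e+00,  7.07309874e-04,  1.73321027e+00]), 'wrist_force': array([ 0.51153245, -0.16623004, -0.53852491]), 'wrist_torque': array([ 0.01678825, -0.06010588,  0.02294397]), 'finger_force': 29.859604239463806, 'width': 0.015552450931701729}
```

View pics/w2b.png

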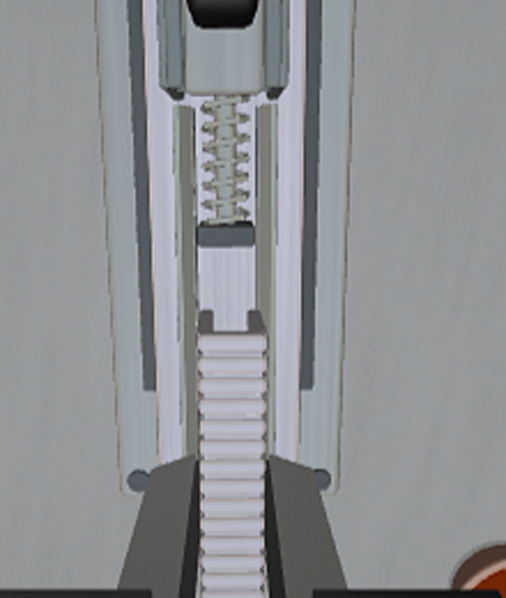

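The stick is held squarely, with its front top edge at crop (233,333). The follower's front top edge is at (226,245), and the lips run at x≈175–195 and 257–276.

Run:
```python
from h import *
K,T=load('w2'); th=np.radians(99.4); e=np.array([np.cos(th),np.sin(th)]);n=np.array([np.sin(th),-np.cos(th)])
M=lambda u,v,z:onplane(u/2.3+180,v/2.3+40,z,K,T)[:2]
for k,p in dict(stF=(233.5,333,.106),stB=(234,590,.106),fol=(226,245,.051),lipT=((174+278)/2,105,.04),chT=((195+257)/2,110,.034),lipB=((181+275)/2,400,.04),foT=((96+354)/2,5,.008),foB=((122+338)/2,480,.008),rail=(225,93,.058)).items():
    q=M(*p);print(k,q.round(4),'e',(q@e).round(4),'n',(q@n).round(4))
t=robot.get_obs()['tool_pos'][:2];print(t@e,t@n)
```

```text
stF [0.4827 0.1549] e 0.0739 n 0.5015
stB [0.4935 0.0906] e 0.0088 n 0.5017
fol [0.4785 0.1681] e 0.0877 n 0.4995
lipT [0.4721 0.2065] e 0.1266 n 0.4995
chT [0.4723 0.2055] e 0.1256 n 0.4995
lipB [0.4872 0.1184] e 0.0372 n 0.5
foT [0.4664 0.2381] e 0.1587 n 0.4991
foB [0.4946 0.0771] e -0.0047 n 0.5005
rail [0.4717 0.2082] e 0.1283 n 0.4994
0.028926990653660577 0.5006984532309354
```

>>> {"api": "servo_tool", "payload": {
  "moves": [
    [0, -0.065, 0, -0.05, 1],
    [0, -0.065, 0.4, -0.05, 1],
    [0, -0.065, 0.8, -0.05, 1],
    [0, -0.065, 1.2, -0.05, 1],
    [0, -0.065, 1.6, -0.05, 1],
    [0, -0.065, 1.6, -0.05, 1],
    [0, -0.065, 1.6, -0.05, 1],
    [0, -0.065, 1.6, -0.05, 1]
  ]
}}

```text
time: 5.22
tool_pos: [0.4869, 0.1109, 0.0528]
ee_rot: [-3.14, -0.0, 1.739]
wrist_force: [0.7, -0.0, -0.8]
width: 0.0157
finger_force: 29.9
```

>>> {"api": "servo_tool", "payload": {
  "moves": [
    [0.1, 0, 0, 0, 1],
    [0.2, 0, 0, 0, 1],
    [0.3, 0, 0, 0, 1],
    [0.4, 0, 0, 0, 1],
    [0.4, 0, 0, 0, 1],
    [0.4, 0, 0, 0, 1]
  ]
}}

```text
time: 5.72
tool_pos: [0.4856, 0.1211, 0.0531]
ee_rot: [3.141, 0.0, 1.74]
wrist_force: [0.5, -0.3, -1.0]
width: 0.0155
finger_force: 29.9
```

>>> {"api": "servo_tool", "payload": {
  "moves": [
    [0.04, 0, 0, 0, 1],
    [0.08, 0, 0, 0, 1],
    [0.12, 0, 0, 0, 1],
    [0.12, 0, 0, 0, 1]
  ]
}}

```text
time: 6.05
tool_pos: [0.4852, 0.1236, 0.053]
ee_rot: [-3.142, 0.001, 1.739]
wrist_force: [0.4, -0.9, -0.4]
width: 0.0159
finger_force: 29.9
```

>>> {"api": "servo_tool", "payload": {
  "moves": [
    [0.02, 0, 0, 0, 1],
    [0.04, 0, 0, 0, 1],
    [0.04, 0, 0, 0, 1]
  ]
}}

```text
time: 6.3
tool_pos: [0.4851, 0.1238, 0.0531]
ee_rot: [3.142, 0.002, 1.739]
wrist_force: [0.7, -3.9, 0.7]
width: 0.0157
finger_force: 29.9
```

>>> {"api": "servo_tool", "payload": {
  "moves": [
    [0.02, 0, 0, 0, 1],
    [0.04, 0, 0, 0, 1],
    [0.04, 0, 0, 0, 1]
  ]
}}

```text
time: 6.55
tool_pos: [0.4849, 0.1254, 0.053]
ee_rot: [3.141, 0.001, 1.739]
wrist_force: [-1.0, -4.0, 0.2]
width: 0.0158
finger_force: 29.9
```

>>> {"api": "servo_tool", "payload": {
  "moves": [
    [0.02, 0, 0, 0, 1],
    [0.04, 0, 0, 0, 1],
    [0.04, 0, 0, 0, 1]
  ]
}}

```text
time: 6.8
tool_pos: [0.4846, 0.1267, 0.053]
ee_rot: [3.142, 0.0, 1.739]
wrist_force: [0.2, -4.5, -0.0]
width: 0.016
finger_force: 29.9
```

>>> {"api": "servo_tool", "payload": {
  "moves": [
    [0.02, 0, 0, 0, 1],
    [0.04, 0, 0, 0, 1],
    [0.04, 0, 0, 0, 1]
  ]
}}

```text
time: 7.05
tool_pos: [0.4845, 0.1277, 0.053]
ee_rot: [3.142, 0.0, 1.739]
wrist_force: [0.5, -5.1, 0.1]
width: 0.0156
finger_force: 29.9
```

>>> {"api": "servo_tool", "payload": {
  "moves": [
    [0.1, 0, 0, 0, 1],
    [0.2, 0, 0, 0, 1],
    [0.3, 0, 0, 0, 1],
    [0.4, 0, 0, 0, 1],
    [0.5, 0, 0, 0, 1],
    [0.6, 0, 0, 0, 1],
    [0.7, 0, 0, 0, 1],
    [0.765, 0, 0, 0, 1],
    [0.765, 0, 0, 0, 1],
    [0.765, 0, 0, 0, 1]
  ]
}}

```text
time: 7.88
tool_pos: [0.4815, 0.1451, 0.0531]
ee_rot: [3.142, 0.003, 1.739]
wrist_force: [1.1, -8.4, 0.8]
width: 0.0158
finger_force: 29.9
```

Run:
```python
from h import *
save('wrist','w3'); o=robot.get_obs();print(o['tool_pos'],o['wrist_force'],o['wrist_torque'])
a=cv2.imread('pics/w3.png'); cv2.imwrite('pics/w3b.png',cv2.resize(a[40:300,180:400],None,fx=2.3,fy=2.3,interpolation=cv2.INTER_CUBIC))
```

```text
[0.48151951 0.14510616 0.05313907] [ 0.3442445  -9.21220558  0.86237848] [-1.60740659 -0.20222255  0.05539675]
```

View pics/w3b.png

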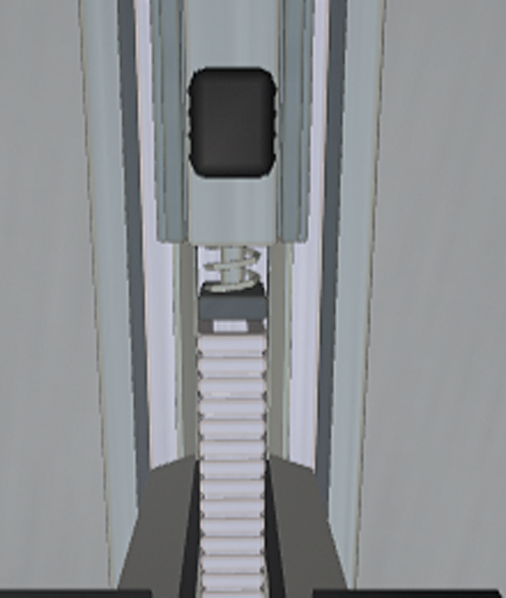

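The follower is pushed back about 22.5 mm at roughly 9 N. The stick is centred between the channel walls, with its front edge still at (233,333), so it hasn't slipped. Next I lower it.

>>> {"api": "servo_tool", "payload": {
  "moves": [
    [0, 0, 0.05, 0, 1],
    [0, 0, 0.1, 0, 1],
    [0, 0, 0.15, 0, 1],
    [0, 0, 0.2, 0, 1],
    [0, 0, 0.25, 0, 1],
    [0, 0, 0.3, 0, 1],
    [0, 0, 0.3, 0, 1]
  ]
}}

```text
time: 8.52
tool_pos: [0.4825, 0.1453, 0.0466]
ee_rot: [3.139, 0.003, 1.739]
wrist_force: [1.4, -8.6, 3.8]
width: 0.0155
finger_force: 29.9
```

>>> {"api": "servo_tool", "payload": {
  "moves": [
    [0, 0, 0.02, 0, 1],
    [0, 0, 0.04, 0, 1],
    [0, 0, 0.06, 0, 1],
    [0, 0, 0.06, 0, 1]
  ]
}}

```text
time: 8.85
tool_pos: [0.4827, 0.1453, 0.0453]
ee_rot: [3.139, 0.003, 1.739]
wrist_force: [1.2, -9.8, 5.1]
width: 0.016
finger_force: 29.9
```

>>> {"api": "servo_tool", "payload": {
  "moves": [
    [0, 0.04, 0, 0, 1],
    [0, 0.04, 0.02, 0, 1],
    [0, 0.04, 0.04, 0, 1],
    [0, 0.04, 0.04, 0, 1]
  ]
}}

```text
time: 9.18
tool_pos: [0.4831, 0.1454, 0.044]
ee_rot: [3.14, 0.003, 1.739]
wrist_force: [-0.3, -9.0, 4.2]
width: 0.0158
finger_force: 29.9
```

>>> {"api": "servo_tool", "payload": {
  "moves": [
    [0, 0, 0.02, 0, 1],
    [0, 0, 0.04, 0, 1],
    [0, 0, 0.04, 0, 1]
  ]
}}

```text
time: 9.43
tool_pos: [0.4833, 0.1454, 0.0431]
ee_rot: [3.14, 0.003, 1.739]
wrist_force: [0.8, -9.2, 3.5]
width: 0.0158
finger_force: 29.9
```

>>> {"api": "servo_tool", "payload": {
  "moves": [
    [0, 0, 0.02, 0, 1],
    [0, 0, 0.04, 0, 1],
    [0, 0, 0.04, 0, 1]
  ]
}}

```text
time: 9.68
tool_pos: [0.4834, 0.1454, 0.0422]
ee_rot: [3.139, 0.003, 1.739]
wrist_force: [0.9, -8.4, 4.1]
width: 0.0155
finger_force: 29.9
```

>>> {"api": "servo_tool", "payload": {
  "moves": [
    [0, 0, 0.02, 0, 1],
    [0, 0, 0.04, 0, 1],
    [0, 0, 0.04, 0, 1]
  ]
}}

```text
time: 9.93
tool_pos: [0.4835, 0.1455, 0.0419]
ee_rot: [3.139, 0.003, 1.739]
wrist_force: [-0.7, -7.8, 7.4]
width: 0.0158
finger_force: 29.9
```

>>> {"api": "servo_tool", "payload": {
  "moves": [
    [0, 0, 0.03, 0, 1],
    [0, 0, 0.03, 0, 1],
    [0, 0, 0, 0, 0.6],
    [0, 0, 0, 0, 0.6],
    [0, 0, 0, 0, 0.6],
    [0, 0, -0.5, 0, 0.6],
    [0, 0, -1.2, 0, 0.6],
    [0, 0, -2, 0, 0.6],
    [0, 0, -2, 0, 0.6],
    [0, 0, -2, 0, 0.6]
  ]
}}

```text
time: 10.77
tool_pos: [0.4826, 0.1476, 0.0903]
ee_rot: [3.14, -0.001, 1.74]
wrist_force: [-0.5, 0.3, 1.2]
width: 0.0376
finger_force: 0.0
```

Run:
```python
from h import *
save('wrist','w4'); o=robot.get_obs();print(o['tool_pos'],o['wrist_force'],o['width'])
a=cv2.imread('pics/w4.png'); cv2.imwrite('pics/w4b.png',cv2.resize(a[0:260,180:400],None,fx=2.3,fy=2.3,interpolation=cv2.INTER_CUBIC))
```

```text
[0.48169744 0.14725845 0.08908297] [-0.72724226 -0.93737575 -0.29415874] 0.037561206011313346
```

View pics/w4b.png

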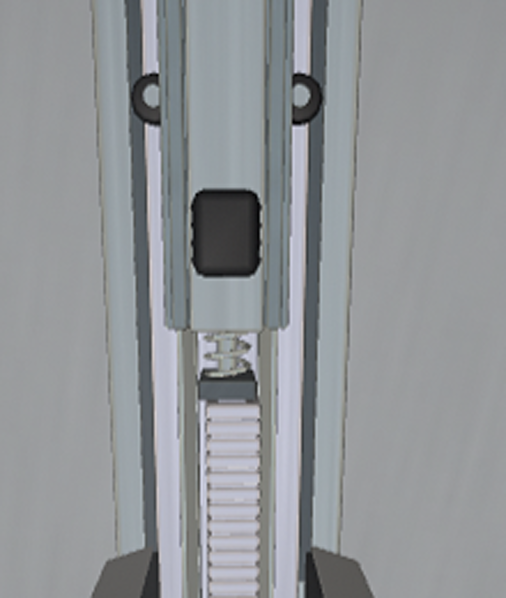

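Run:
```python
from h import *
K,T=load('w4'); th=np.radians(99.6); e=np.array([np.cos(th),np.sin(th)]);n=np.array([np.sin(th),-np.cos(th)])
M=lambda u,v,z:onplane(u/2.3+180,v/2.3,z,K,T)[:2]
for k,p in dict(s1=(205,405,.056),s2=(258,405,.056),s3=(210,590,.056),s4=(266,590,.056),fl=(199,397,.051),fr=(257,397,.051),chL=(183,450,.04),chR=(278,450,.04),hL=(192,215,.085),hR=(259,215,.085),hT=(226,190,.085),hB=(226,262,.085),hBb=(226,275,.063),rail=(226,330,.058)).items():
    q=M(*p);print(k,q.round(4),'e',(q@e).round(4),'n',(q@n).round(4))
t=robot.get_obs()['tool_pos'][:2];print(t@e,t@n)
a=cv2.imread('pics/w4.png');b=cv2.resize(a[150:290,225:335],None,fx=4.3,fy=4.3,interpolation=cv2.INTER_CUBIC)
robot.snapshot('scene')
save('side','s4');save('scene','sc4');c=cv2.resize(cv2.imread('pics/sc4.png')[215:335,225:325],(500,600),interpolation=cv2.INTER_CUBIC)
cv2.imwrite('pics/c4.png',c)
```

```text
s1 [0.4689 0.1859] e 0.1051 n 0.4934
s2 [0.4839 0.1884] e 0.1051 n 0.5085
s3 [0.4796 0.1291] e 0.0473 n 0.4945
s4 [0.4966 0.132 ] e 0.0473 n 0.5117
fl [0.4668 0.1869] e 0.1065 n 0.4915
fr [0.4835 0.1898] e 0.1065 n 0.5084
chL [0.4644 0.1674] e 0.0877 n 0.4858
chR [0.4938 0.1725] e 0.0877 n 0.5156
hL [0.4589 0.235 ] e 0.1552 n 0.4917
hR [0.4742 0.2376] e 0.1552 n 0.5071
hT [0.4657 0.2417] e 0.1606 n 0.4995
hB [0.4684 0.226 ] e 0.1447 n 0.4995
hBb [0.4689 0.2226] e 0.1413 n 0.4994
rail [0.4713 0.208 ] e 0.1265 n 0.4994
0.06486417369726621 0.4995098787208887
```

>>> {"api": "servo_tool", "payload": {
  "moves": [
    [-0.6, 0.04, -0.4, 0, 1],
    [-0.6, 0.04, -0.4, 0, 1],
    [-0.6, 0.04, -0.4, 0, 1],
    [-0.6, 0.04, -0.4, 0, 1],
    [-0.6, 0.04, 0, 0, 1],
    [-0.6, 0.04, 0.5, 0, 1],
    [-0.6, 0.04, 0.8, 0, 1],
    [-0.6, 0.04, 1.0, 0, 1],
    [-0.6, 0.04, 1.1, 0, 1],
    [-0.6, 0.04, 1.1, 0, 1]
  ]
}}

```text
time: 11.8
tool_pos: [0.4851, 0.1322, 0.0614]
ee_rot: [-3.14, -0.0, 1.74]
wrist_force: [0.2, 0.4, 0.7]
width: 0.0003
finger_force: 0.0
```

>>> {"api": "servo_tool", "payload": {
  "moves": [
    [0, 0, 0.04, 0, 1],
    [0, 0, 0.08, 0, 1],
    [0, 0, 0.12, 0, 1],
    [0, 0, 0.12, 0, 1]
  ]
}}

```text
time: 12.13
tool_pos: [0.4859, 0.1321, 0.0597]
ee_rot: [3.141, 0.0, 1.739]
wrist_force: [-0.9, -0.1, 0.7]
width: 0.0003
finger_force: 0.0
```

>>> {"api": "servo_tool", "payload": {
  "moves": [
    [0, 0, 0.04, 0, 1],
    [0, 0, 0.08, 0, 1],
    [0, 0, 0.08, 0, 1]
  ]
}}

```text
time: 12.38
tool_pos: [0.4856, 0.1321, 0.0573]
ee_rot: [-3.141, 0.0, 1.739]
wrist_force: [0.5, -0.4, 0.2]
width: 0.0008
finger_force: 0.0
```

>>> {"api": "servo_tool", "payload": {
  "moves": [
    [0, 0, 0.03, 0, 1],
    [0, 0, 0.06, 0, 1],
    [0, 0, 0.06, 0, 1]
  ]
}}

```text
time: 12.63
tool_pos: [0.4859, 0.1322, 0.0565]
ee_rot: [3.141, 0.0, 1.739]
wrist_force: [-0.5, -0.7, 2.5]
width: 0.0004
finger_force: 1.6
```

>>> {"api": "servo_tool", "payload": {
  "moves": [
    [0, 0, 0.03, 0, 1],
    [0, 0, 0.04, 0, 1],
    [0, 0, 0.04, 0, 1]
  ]
}}

```text
time: 12.88
tool_pos: [0.486, 0.1322, 0.0564]
ee_rot: [3.141, 0.0, 1.739]
wrist_force: [-2.5, -0.0, 6.9]
width: 0.0003
finger_force: 3.6
```

>>> {"api": "servo_tool", "payload": {
  "moves": [
    [0, 0, -0.3, 0, 1],
    [0.5, 0, -0.3, 0, 1],
    [1.0, 0, -0.3, 0, 1],
    [1.5, 0, -0.3, 0, 1],
    [1.6, 0, -0.3, 0, 1],
    [1.6, 0, -0.2, 0, 1],
    [1.6, 0, -0.13, 0, 1],
    [1.6, 0, -0.06, 0, 1],
    [1.6, 0, -0.06, 0, 1]
  ]
}}

```text
time: 13.63
tool_pos: [0.479, 0.1715, 0.0565]
ee_rot: [-3.141, -0.0, 1.739]
wrist_force: [-1.6, 1.3, 1.5]
width: 0.0005
finger_force: 0.8
```

>>> {"api": "servo_tool", "payload": {
  "moves": [
    [0, 0, 0.03, 0, 1],
    [0, 0, 0.04, 0, 1],
    [0, 0, 0.04, 0, 1]
  ]
}}

```text
time: 13.88
tool_pos: [0.479, 0.1715, 0.0564]
ee_rot: [3.141, -0.0, 1.739]
wrist_force: [-2.1, 0.9, 5.0]
width: 0.0005
finger_force: 2.9
```

>>> {"api": "servo_tool", "payload": {
  "moves": [
    [0, 0, 0.03, 0, 1],
    [0, 0, 0.03, 0, 1]
  ]
}}

```text
time: 14.05
tool_pos: [0.4791, 0.1715, 0.0564]
ee_rot: [3.141, -0.0, 1.739]
wrist_force: [-3.4, 0.2, 8.7]
width: 0.0009
finger_force: 4.4
```

>>> {"api": "servo_tool", "payload": {
  "moves": [
    [0, 0, -1, 0, 0.5],
    [0, 0, -2.2, 0, 0.5],
    [1, -0.06, -2.2, 0, 0.5],
    [2, -0.06, -2.2, 0, 0.5],
    [2.53, -0.06, -2.2, 0, 0.5],
    [2.53, -0.06, -2.2, 0, 0.5],
    [2.53, -0.06, -1.5, 0, 0.5],
    [2.53, -0.06, -0.8, 0, 0.5],
    [2.53, -0.06, -0.65, 0, 0.5],
    [2.53, -0.06, -0.65, 0, 0.5]
  ]
}}

```text
time: 14.88
tool_pos: [0.4657, 0.2322, 0.0689]
ee_rot: [-3.137, 0.001, 1.738]
wrist_force: [0.1, -0.1, -0.2]
width: 0.0467
finger_force: 0.0
```

>>> {"api": "servo_tool", "payload": {
  "moves": [
    [0, 0, 0, 0, 1],
    [0, 0, 0, 0, 1],
    [0, 0, 0, 0, 1],
    [0, 0, 0, 0, 1],
    [0, 0, 0, 0, 1],
    [0, 0, 0, 0, 1]
  ]
}}

```text
time: 15.38
tool_pos: [0.4665, 0.2336, 0.0717]
ee_rot: [-3.141, 0.0, 1.74]
wrist_force: [-2.6, -0.6, 3.5]
width: 0.0159
finger_force: 30.0
```

>>> {"api": "servo_tool", "payload": {
  "moves": [
    [-0.15, 0, 0, 0, 1],
    [-0.45, 0, 0, 0, 1],
    [-0.75, 0, 0, 0, 1],
    [-1.05, 0, 0, 0, 1],
    [-1.35, 0, 0, 0, 1],
    [-1.65, 0, 0, 0, 1],
    [-1.95, 0, 0, 0, 1],
    [-2.25, 0, 0, 0, 1],
    [-2.5, 0, 0, 0, 1],
    [-2.5, 0, 0, 0, 1]
  ]
}}

```text
time: 16.22
tool_pos: [0.4774, 0.1709, 0.0716]
ee_rot: [-3.141, 0.0, 1.738]
wrist_force: [-3.8, -0.7, 5.4]
width: 0.0155
finger_force: 30.0
```

>>> {"api": "servo_tool", "payload": {
  "moves": [
    [-0.12, 0, 0, 0, 1],
    [-0.24, 0, 0, 0, 1],
    [-0.36, 0, 0, 0, 1],
    [-0.48, 0, 0, 0, 1],
    [-0.52, 0, 0, 0, 1],
    [-0.52, 0, 0, 0, 1]
  ]
}}

```text
time: 16.72
tool_pos: [0.4794, 0.159, 0.0716]
ee_rot: [-3.141, -0.001, 1.739]
wrist_force: [-3.7, 1.8, 5.3]
width: 0.0161
finger_force: 30.0
```

>>> {"api": "servo_tool", "payload": {
  "moves": [
    [-0.06, 0, 0, 0, 1],
    [-0.12, 0, 0, 0, 1],
    [-0.18, 0, 0, 0, 1],
    [-0.2, 0, 0, 0, 1]
  ]
}}

```text
time: 17.05
tool_pos: [0.4802, 0.1543, 0.0717]
ee_rot: [-3.142, -0.001, 1.739]
wrist_force: [-4.4, 2.1, 5.5]
width: 0.0156
finger_force: 30.0
```

>>> {"api": "servo_tool", "payload": {
  "moves": [
    [-0.04, 0, 0, 0, 1],
    [-0.08, 0, 0, 0, 1],
    [-0.12, 0, 0, 0, 1],
    [-0.12, 0, 0, 0, 1]
  ]
}}

```text
time: 17.38
tool_pos: [0.4806, 0.1519, 0.0716]
ee_rot: [-3.142, -0.002, 1.739]
wrist_force: [-3.9, 3.4, 5.5]
width: 0.0159
finger_force: 30.0
```

>>> {"api": "servo_tool", "payload": {
  "moves": [
    [-0.04, 0, 0, 0, 1],
    [-0.08, 0, 0, 0, 1],
    [-0.12, 0, 0, 0, 1],
    [-0.12, 0, 0, 0, 1]
  ]
}}

```text
time: 17.72
tool_pos: [0.4806, 0.1518, 0.0717]
ee_rot: [3.141, -0.008, 1.74]
wrist_force: [-5.2, 10.8, 4.8]
width: 0.0159
finger_force: 30.0
```

>>> {"api": "servo_tool", "payload": {
  "moves": [
    [-0.04, 0, 0, 0, 1],
    [-0.04, 0, 0, 0, 1],
    [-0.02, 0, 0, 0, 0.5],
    [-0.02, 0, 0, 0, 0.5],
    [-0.02, 0, 0, 0, 0.5],
    [-0.02, 0, -1, 0, 0.5],
    [-0.02, 0, -2.5, 0, 0.5],
    [-0.02, 0, -4, 0, 0.5],
    [-0.02, 0, -4, 0, 0.5],
    [-0.02, 0, -4, 0, 0.5]
  ]
}}

```text
time: 18.55
tool_pos: [0.4837, 0.1474, 0.174]
ee_rot: [3.135, 0.001, 1.738]
wrist_force: [-0.4, -0.3, -1.0]
width: 0.0473
finger_force: 0.0
```

Run:
```python
from h import *
save('wrist','w5'); o=robot.get_obs();print(o['tool_pos'],o['wrist_force'],o['width'])
save('scene','sc5')
a=cv2.imread('pics/w5.png'); b=cv2.resize(a[0:300,180:400],(440,600),interpolation=cv2.INTER_CUBIC)
c=cv2.resize(cv2.imread('pics/sc5.png')[170:350,200:300],(333,600),interpolation=cv2.INTER_CUBIC)
cv2.imwrite('pics/f.png',np.hstack([b,c]))
```

```text
[0.48223527 0.14727091 0.17152106] [ 0.74076001  0.48246521 -0.43150916] 0.04683154432851194
```

View pics/f.png

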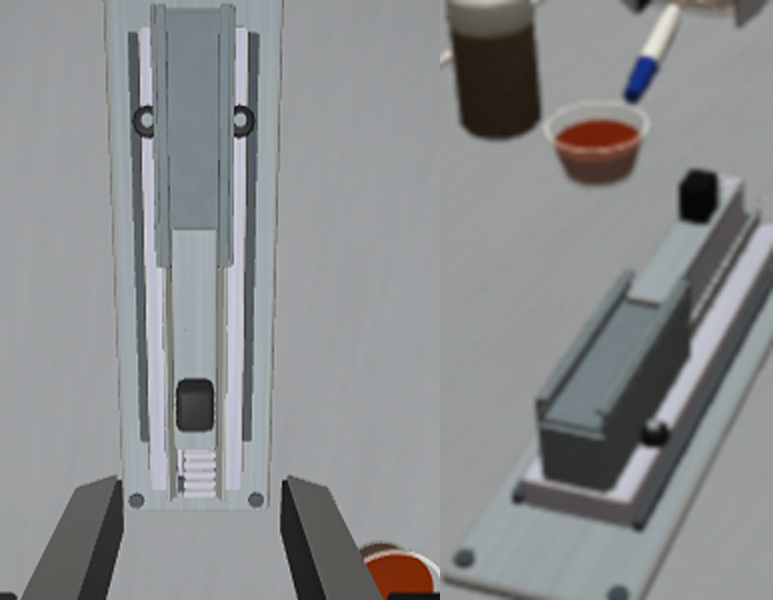

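The wrist view shows the rail home, with its front edge at (197,448) and the stick's nose end visible just beyond it at (198,475). Nothing is touching the arm.

```bash
python3 -c "
from bench import robot
print(robot.close_job())"
```

```text
the job is handed in; nothing more can be done
None
```

I loaded the full stick into the magazine, slid the cover rail home to its hard stop and handed the job in at about 18.6 s. Light presses near both ends of the stick showed it level and fully down. The highest wrist force in any reading was about 13 N, and I left the stub alone. No verdict came back.

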